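# Ease the flask press off by one notch

### The job

The bench press has been wound down onto the brass flask and must be eased off by exactly one notch: with a fingertip lift the pawl off the ratchet wheel and throw it over so that it stays up, push the top arm of the star handle back towards the column until the wheel has gone back one notch, then tip the pawl over again so that it drops fully into the tooth gap and locks the wheel. Only push with the fingers and grasp nothing; leave the flask standing under the ram, and do not disturb the casts, spare flask, bottle, spatula and bowl around the press.

Things in the scene. Friction and masses are not known exactly. Their poses are not given: they have to be found in the camera images.
- press: Fixed grey hand press for flasks, base 270 x 130 x 24 mm. Origin on the bench under the middle of its shaft; +x to its back (column at x 60..115 mm), -x to its open front, +z up. The shaft lies along y, 175 mm up. Head: x -55..115, y -30..30, z 135..217 mm. Ram, 25 mm square at x -28, y 0, stands out of the head up to z 245 (254 when raised). Ratchet wheel on the -y side, star handle on the +y side.
- wheel (a joint): Shaft angle (ratchet wheel and star handle) about the press's +y; growing = backward: the top arm goes to the press's +x and the ram rises 14 mm per rad. Starts near 0 (-0.05..0.07) in the first notch. One notch back is 0.628; there the pawl drops home from 0.45 to 0.73. Stiff: stays where left; 4 to 7 N at an arm's ball turn it. The pawl, when in, blocks backward turning.
- pawl (a joint): Pawl angle about the press's +y: 0 = fully down in a tooth gap; growing = nose lifts and swings over to the press's +x; 0.2 = clear of the teeth; past about 0.9 it falls by its weight to its stop at 1.55 and stays. Pushed back to -x, below about 0.75 it falls onto the wheel by itself. 120 g; 1 to 2 N at its handle move it.
- ratchet (a point): Centre of the outer face of the dark steel ratchet wheel: x 0, y -48 mm, z 175 mm of the press; 12 mm thick (y -36..-48), 100 mm across its 10 saw teeth, 80 mm at the gaps, 36 degrees a notch. A hub nut of 16 mm radius stands out to y -56. The pawl lies in the wheel's plane, behind and above it.
- pawl_handle (a point): Middle of the pawl's lifting handle: a level steel pin 10 mm thick, from the pawl (y -47 mm of the press) out to a 16 mm ball at y -92; this point is at y -71. Pawl down: 38 mm before (-x) and 38 mm above the pivot, 223 mm above the bench; a level push to +x lifts the pawl and carries it over. At the stop: 37 mm behind and 39 mm above the pivot. Free space before, behind and below it.
- pawl_pivot (a point): Point on the pawl's pivot axis in the plane of point pawl_handle (y -71 mm of the press; the pivot pin itself ends at y -54): x 75 mm, z 185 mm. The handle swings about it on a radius of 54 mm.
- top_ball (a point): Centre of the black ball, 28 mm across, on the star handle's top arm, 100 mm from the shaft axis, at y 57 mm of the press. Starts about 31 mm before (-x) the shaft and 95 mm above it (270 mm above the bench); one notch carries it 62 mm to +x, to 31 mm behind the shaft. Arms are 11 mm rods; the two others, at 120 degrees, are lower than the shaft.
- shaft_end (a point): Point on the shaft axis in the plane of the star handle's arms: x 0, y 57 mm, z 175 mm of the press.
- flask: Brass denture flask standing loose on the press's bed, right under the ram's round pressure plate (1 to 3 mm below it): 80 x 72 mm, 56 mm high, 0.7 kg. Origin: centre of its underside, 30 mm above the bench. To be left where it stands.
- spare_flask: A second such flask, on the bench behind the press. Origin: centre of its underside. Bystander.
- model1: White plaster dental cast in a green base, about 56 x 60 mm, 45 mm high, before the press. Origin: centre of its underside. Bystander.
- model2: Such a cast, before the press. Bystander.
- model3: Such a cast, beside the press on its -y side. Bystander.
- spray: Clear spray bottle with a white head, 52 mm across, 170 mm high. Origin: centre of its underside. Bystander.
- spatula: Plaster spatula, 210 mm long with a wooden handle, lying on the bench beside the press on its -y side. Bystander.
- bowl: Blue mixing bowl, 90 mm across, 58 mm high, behind the press. Origin: centre of its underside. Bystander.
Mind the look-alikes: they are no part of the job. What is shaped like the flask but orange or red is not meant.

How it is judged:
By the outcome, as a careful person would: the job done as asked, in the order asked, and still so for the second after the job is handed in, with the robot touching nothing.
It also fails if it takes over 51 s, if anything falls off the work surface, if the arm or the gripper's body presses on something with over 40 N, if the wrist force passes 120 N, or if a joint passes its speed limit or range.

### The arm

A 7-joint arm with a two-finger parallel gripper is mounted at the origin on the work surface. World frame = base frame: x ahead of the robot, y to its left, z up, the work surface at z = 0. Lengths are in m, angles in rad, forces in N, time in s.
With the tool pointing down it reaches from about 0.4 to 0.85 m from the base axis. Payload 4.4 kg.
Tool frame: the origin (TCP) lies midway between the tips of the shut fingers; the grasp point (between the pads) lies 19 mm behind it; z points along the fingers, y is the direction in which the jaws open and shut (so a half turn about z gives the same grasp; the last joint's range is limited). The gripper opens to 94 mm and grips with 3 to 60 N. Pads are 16 mm wide; open, the fingers measure 119 mm over their backs; the gripper's body (75 mm by 177 mm) begins 78 mm behind the grasp point.
Start: joints at [-1.287, 0.628, 0.038, 1.517, -0.027, 0.996, -0.02], TCP at [0.223, 0.611, 0.205] pointing down, gripper open.
Joint ranges: [-3.06, 3.06], [-0.37, 2.12], [-1.25, 1.32], [0.18, 2.47], [-1.1, 4.24], [0.23, 1.98], [-2.94, 2.94]. Speed limits (rad/s): [2.57, 2.57, 3.14, 3.14, 3.14, 3.14, 3.14].

### API

Orientations are given as [roll, pitch, yaw] about the fixed x, y, z axes, in that order (R = Rz(yaw) Ry(pitch) Rx(roll)).
In Python, from cell import monitor, vision, manip, masks_of, place_of gives the robot as it stands. The module is installed in compiled form; this text tells all that it offers.
- The arm moves only by the tool carry_out, never from a script. Its argument "moves" is a list of rows, each a list of 5 numbers: the opening, from 0 (shut) to 1 (fully open), then the shift along the tool's x, y, z in m, then the turn about the tool's z in rad. A call has 1 to 5 rows; each row is the pose to reach, as a shift and turn from the pose commanded when the call began, along the tool's axes at that moment; what a row does not reach only later rows make up. A row lasts 1/10 s, in which the tool goes at most 50 mm and 8.59 degrees, less where a joint would pass 70% of its speed; a pose out of reach is approached as far as the arm can. A call with a gripper value outside its range is refused whole. The fingers move at their own pace and stop on an object; "newtons" is the grip in N (left out, the last holds). Time passes only in rows, so rows that repeat a pose let the fingers close. It gives the time, the measured TCP pose, the force and the opening at its end, in the units of the state.
- monitor.read_state(): the state, without advancing time (a new reading comes with each control period).
- vision.grab_frame(name): name is "scene" or "top" or "wrist"; returns a dict with "frame" (420x560x3 uint8, red, green, blue), "range_z" (420x560 float32, m along the optical axis (not along the pixel's ray), 0 where there is no reading), "mtx" (3x3 intrinsics, pixels), "R" (3x3) and "t" (3): a world point X has camera coordinates R X + t; the wrist camera has in their place "mount" (4x4, takes a point from camera to tool coordinates, whose origin is the TCP and whose axes are the flange's). Camera axes: x right, y down, z forward; pixel columns grow to the right and rows downward; lengths in m; the calibration is good to about 2 mm. A picture is of the moment at which its call begins: read the wrist's pose just before it.
- manip.job_done(): hands the job in, once; it reports no verdict.
Trained networks look in the newest picture that a camera, given by its name, has taken for a name from the list of things; names that differ only in an ending like _2 or _b are one class to them, and where a whole thing is asked for, a point or a joint stands for the part that bears it (a point fixed in the world has none). Each returns a list of dicts, best first, with "p" (0 to 1); they miss things now and then, are a little off and sometimes report something else, mostly with a low value. They report only what shows in the picture. A call takes as long as a camera call. They do not tell look-alikes from the thing itself.
- masks_of(target, camera): "region" (420x560 bool, what is visible of it) and "box" ([left, top, right, bottom] in pixels, round what is visible of it).
- place_of(target, camera): "location" ([column, row] in pixels: a listed point, or the origin of a listed thing).
The state is a dict: "time": time; "joints": joint angles; "joint_velocities": joint speeds; "tau": joint torques, N m; "position": TCP position; "ee_rot": TCP orientation; "force": force on the tool from outside, world axes, zero at the start; "ft_torque": the same for the moment, N m; "finger_gap": opening from 0.0 (shut) to 1.0 (fully open).
Only numpy, scipy, OpenCV 4.12 (cv2) and the standard library are available. Lean on these libraries where they do the work, as an engineer would, in place of code of your own. Each camera call takes 0.05 s, during which the arm holds its last target. There are 200 camera calls.

## Working session

There is one attempt and no reset: what is moved stays moved. The work goes in short steps, Python scripts to look and compute and a tool call to move; the robot and the scene stay as the last step left them, time stands still between calls to the robot, and variables do not carry over. Pictures are saved under pics/ and viewed, about 8 in all and at most 12, crops included, and the job is handed in when it is done.

Besides the shell and the picture viewer there is one more tool, called after "Request:" as name([rows], argument=value, ...), one row to a line, values as JSON. carry_out: Moves the arm, as the interface text tells. Its arguments: {"type":"object","properties":{"moves":{"type":"array"},"newtons":{"type":"number"}},"required":["moves"]}

```bash
mkdir -p pics; cat > h.py <<'E'
import numpy as np, cv2
from cell import monitor, vision, manip, masks_of, place_of
def px2w(f,u,v,z=None):
    K=f["mtx"];u0,v0=int(round(u)),int(round(v))
    if z is None:
        p=f["range_z"][max(0,v0-1):v0+2,max(0,u0-1):u0+2];z=np.median(p[p>0]) if (p>0).any() else np.nan
    c=np.array([(u-K[0,2])/K[0,0]*z,(v-K[1,2])/K[1,1]*z,z])
    return f["R"].T@(c-f["t"])
def ray(f,u,v):
    K=f["mtx"];d=f["R"].T@np.array([(u-K[0,2])/K[0,0],(v-K[1,2])/K[1,1],1]);return -f["R"].T@f["t"],d
def atz(f,u,v,z):
    o,d=ray(f,u,v);return o+d*(z-o[2])/d[2]
def proj(f,X):
    c=f["R"]@np.array(X)+f["t"];p=f["mtx"]@c;return p[:2]/p[2]
E
cat > a.py <<'E'
from h import *
ims=[]
for cam in("scene","top"):
    f=vision.grab_frame(cam);im=f["frame"][:,:,::-1].copy()
    print(cam,"campos",(-f["R"].T@f["t"]).round(3))
    for n in["press","ratchet","pawl_handle","pawl_pivot","top_ball","shaft_end","flask","spare_flask","model1","spray","bowl","spatula"]:
        for r in place_of(n,cam)[:2]:
            u,v=r["location"];print(n,round(r["p"],2),round(u,1),round(v,1),px2w(f,u,v).round(3) if 0<=u<560 and 0<=v<420 else'')
    cv2.imwrite(f"pics/{cam}0.png",cv2.resize(im,(784,588),interpolation=cv2.INTER_CUBIC))
s=monitor.read_state();print(s["time"],s["position"],s["ee_rot"],s["force"])
E
python3 a.py
```

```text
scene campos [1.731 0.081 1.045]
press 0.87 216.1 251.1 [ 0.623 -0.139  0.022]
ratchet 0.6 271.2 261.1 [0.765 0.035 0.12 ]
ratchet 0.59 206.6 211.9 [ 0.644 -0.15   0.19 ]
pawl_handle 0.68 210.2 205.9 [ 0.643 -0.139  0.21 ]
pawl_pivot 0.82 226.3 220.2 [ 0.637 -0.098  0.155]
pawl_pivot 0.24 314.6 282.7 [0.749 0.157 0.025]
top_ball 0.87 205.4 169.9 [ 0.545 -0.162  0.265]
shaft_end 0.68 214.4 192.6 [ 0.588 -0.134  0.216]
flask 0.96 205.5 240.1 [ 0.626 -0.167  0.068]
flask 0.77 270.1 218.3 [0.457 0.018 0.02 ]
spare_flask 0.8 269.5 260.8 [0.765 0.031 0.121]
model1 0.89 157.6 273.2 [ 0.729 -0.293  0.029]
model1 0.67 137.2 254.3 [ 0.64  -0.377  0.018]
spray 0.63 272.1 288.3 [0.774 0.037 0.025]
spray 0.34 157.9 273.1 [ 0.728 -0.292  0.029]
bowl 0.84 314.3 281.9 [0.752 0.155 0.03 ]
spatula 0.67 214.2 284.8 [ 0.743 -0.131  0.001]
top campos [0.486 0.04  1.357]
press 0.64 337.7 204.5 [ 0.572 -0.114  0.216]
ratchet 0.59 351.3 182.0 [ 0.634 -0.152  0.216]
pawl_handle 0.56 344.3 164.6 [ 0.68  -0.132  0.227]
pawl_handle 0.2 242.9 167.3 [0.71  0.166 0.006]
pawl_pivot 0.88 326.5 168.7 [ 0.705 -0.108  0.002]
top_ball 0.87 358.5 217.0 [ 0.535 -0.158  0.285]
top_ball 0.73 341.6 167.2 [ 0.673 -0.124  0.227]
shaft_end 0.64 344.0 219.3 [ 0.532 -0.134  0.196]
flask 0.96 336.0 259.8 [ 0.413 -0.129  0.054]
flask 0.92 291.1 256.4 [0.423 0.01  0.056]
spare_flask 0.97 282.2 191.3 [0.625 0.037 0.057]
model1 0.89 417.2 195.8 [ 0.612 -0.387  0.042]
model1 0.79 401.9 223.1 [ 0.527 -0.339  0.034]
spray 0.6 280.3 155.3 [0.729 0.043 0.11 ]
bowl 0.91 242.1 168.5 [0.706 0.168 0.006]
spatula 0.69 282.4 157.9 [0.725 0.037 0.09 ]
spatula 0.53 337.0 158.9 [ 0.735 -0.141  0.015]
1.3 [0.22273888 0.61068408 0.20549245] [ 3.14154145e+00 -5.35570138e-05  2.79175909e+00] [ 0.05675895  0.42685366 -0.79646762]
```

View pics/scene0.png

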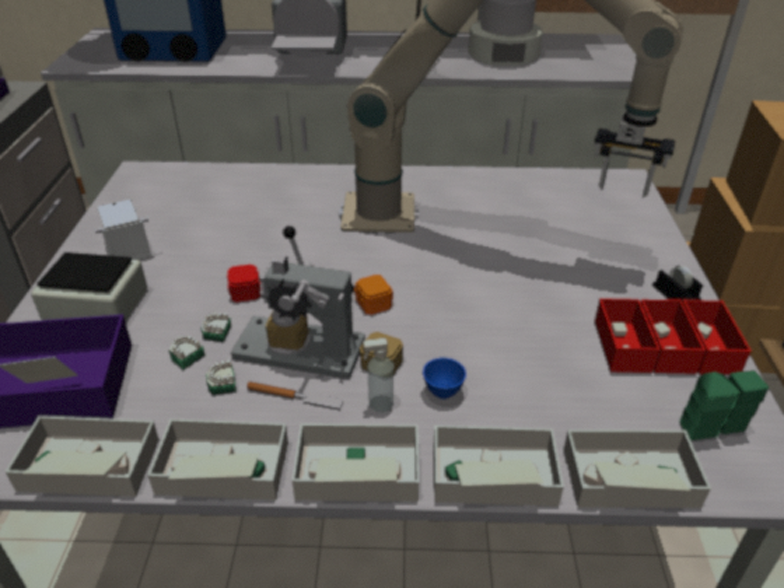

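View pics/top0.png

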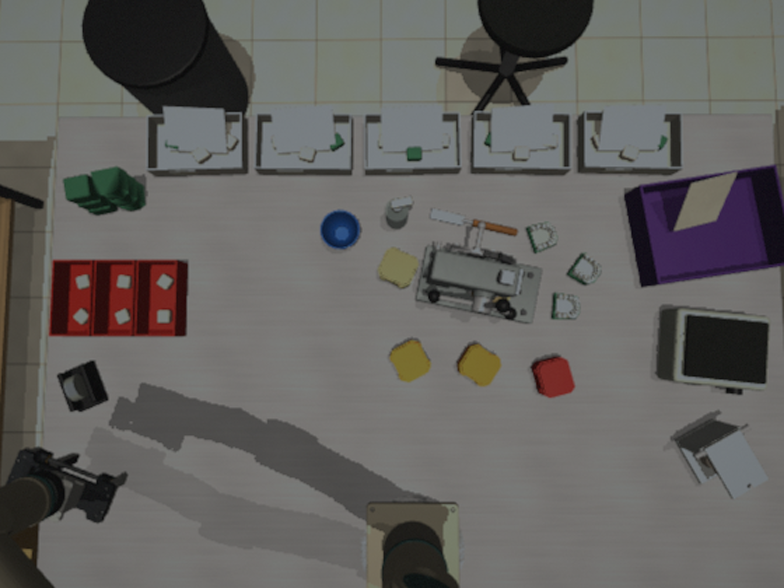

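The scene view shows the press with its wheel and pawl side facing the far (+x) edge. The star's top ball, on the robot side, is at about (289,232). In the top view the head is at about (475,272), the ball at (503,305) and the pawl handle at (478,237). Next I'll fit the press pose from depth.

```bash
cat > b.py <<'E'
from h import *
f=vision.grab_frame("top")
K=f["mtx"];Z=f["range_z"];v,u=np.mgrid[:420,:560]
P=np.stack([(u-K[0,2])/K[0,0]*Z,(v-K[1,2])/K[1,1]*Z,Z],-1)
W=(P-f["t"])@f["R"]
near=(abs(W[...,0]-.63)<.17)&(abs(W[...,1]+.12)<.17)&(Z>0)
def rect(lo,hi,nm):
    m=near&(W[...,2]>lo)&(W[...,2]<hi)
    n,l,st,c=cv2.connectedComponentsWithStats(m.astype(np.uint8));k=1+st[1:,4].argmax();m=l==k
    r=cv2.minAreaRect((W[m][:,:2]*1000).astype(np.float32));print(nm,m.sum(),np.round(r[0],1),np.round(r[1],1),round(r[2],2),"zmed",np.median(W[m][:,2]).round(4));return r
rect(.207,.224,"head");rect(.015,.032,"base")
m=near&(W[...,2]>.235)
n,l,st,c=cv2.connectedComponentsWithStats(m.astype(np.uint8))
for k in range(1,n):
    q=W[l==k];print(st[k,4],q.mean(0).round(4),q.max(0).round(4),c[k].round(1))
print("bench z",np.median(W[...,2][near&(W[...,2]<.01)]).round(4))
cv2.imwrite("pics/top1.png",cv2.resize(f["frame"][125:245,270:430,::-1],(800,600),interpolation=cv2.INTER_CUBIC))
E
python3 b.py
```

```text
head 1274 [ 600.2 -122.6] [176.2  60.7] 78.0 zmed 0.2173
base 549 [ 572.5 -256.5] [ 60.5 130. ] 77.99 zmed 0.025
1 [ 0.6883 -0.1294  0.2376] [ 0.6883 -0.1294  0.2376] [344. 161.]
103 [ 0.5892 -0.1746  0.2455] [ 0.6033 -0.1601  0.2513] [361.9 197.2]
99 [ 0.5339 -0.1591  0.2782] [ 0.5455 -0.1465  0.29  ] [358.7 217.5]
bench z 0.0011
```

View pics/top1.png

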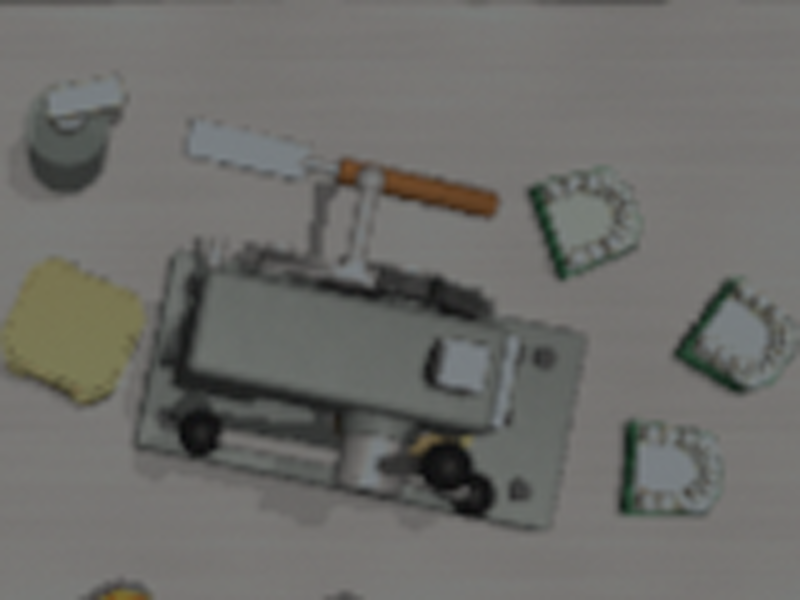

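```bash
cat > g.py <<'E'
import sys
from h import *
O=np.array([.5946,-.1485]);th=np.deg2rad(78)
def go(px,py,z):
    s=monitor.read_state();p=s["position"];ps=s["ee_rot"][2]
    t=O+np.array([px*np.cos(th)-py*np.sin(th),px*np.sin(th)+py*np.cos(th)])/1000
    d=t-p[:2]
    q=p[:2]-O;print("press xy now mm",((q@[np.cos(th),np.sin(th)])*1e3).round(1),((q@[-np.sin(th),np.cos(th)])*1e3).round(1),"t",s["time"],"gap",s["finger_gap"])
    print("tool dx,dy,dz,turn",(d@[np.cos(ps),np.sin(ps)]).round(4),(d@[np.sin(ps),-np.cos(ps)]).round(4),(p[2]-z).round(4),round(ps-th,4))
if __name__=="__main__": go(*map(float,sys.argv[1:4]))
E
python3 g.py 8 -71 .35
```

```text
press xy now mm 665.3 521.6 t 1.35 gap 0.9962981926977363
tool dx,dy,dz,turn -0.6787 -0.5679 -0.1445 1.4304
```

Request:
carry_out([
  [0, 0, 0, -0.05, 0.14],
  [0, -0.03, -0.03, -0.09, 0.28],
  [0, -0.06, -0.05, -0.13, 0.42],
  [0, -0.1, -0.07, -0.145, 0.56],
  [0, -0.13, -0.1, -0.145, 0.7],
])

```text
time: 1.85
position: [0.3128, 0.4729, 0.3536]
ee_rot: [3.135, -0.003, 2.087]
force: [1.7, 0.4, -0.2]
finger_gap: 0.607
```

```bash
python3 g.py 8 -71 .35
```

```text
press xy now mm 549.3 404.8 t 1.85 gap 0.6070366145322753
tool dx,dy,dz,turn -0.7207 -0.0031 0.0036 0.7255
```

Request:
carry_out([
  [0, -0.045, 0, 0, 0.14],
  [0, -0.09, 0, 0, 0.28],
  [0, -0.135, 0, 0, 0.42],
  [0, -0.18, 0, 0, 0.56],
  [0, -0.225, 0, 0, 0.7],
])

```text
time: 2.35
position: [0.4232, 0.2754, 0.3508]
ee_rot: [3.141, -0.001, 1.386]
force: [-0.3, 1.1, -0.5]
finger_gap: 0.181
```

```bash
python3 g.py 8 -71 .35
```

```text
press xy now mm 379.0 255.8 t 2.35 gap 0.18134086149742654
tool dx,dy,dz,turn -0.379 0.3175 0.0008 0.0249
```

Request:
carry_out([
  [0, -0.036, 0.03, 0, 0.025],
  [0, -0.072, 0.06, 0, 0.025],
  [0, -0.108, 0.09, 0, 0.025],
  [0, -0.144, 0.12, 0, 0.025],
  [0, -0.18, 0.15, 0, 0.025],
])

```text
time: 2.85
position: [0.5388, 0.0717, 0.3507]
ee_rot: [3.141, -0.001, 1.367]
force: [1.6, 0.6, 0.9]
finger_gap: 0.003
```

```bash
python3 g.py 8 -71 .35
```

```text
press xy now mm 203.8 100.4 t 2.85 gap 0.0026573236378448504
tool dx,dy,dz,turn -0.1968 0.1702 0.0007 0.0059
```

Request:
carry_out([
  [0, -0.04, 0.035, 0, 0.006],
  [0, -0.08, 0.07, 0, 0.006],
  [0, -0.12, 0.105, 0, 0.006],
  [0, -0.16, 0.14, 0, 0.006],
  [0, -0.197, 0.17, 0, 0.006],
])

```text
time: 3.35
position: [0.6609, -0.1465, 0.3504]
ee_rot: [3.141, -0.001, 1.362]
force: [1.7, 0.4, 0.5]
finger_gap: 0.006
```

Request:
carry_out([
  [0, 0, 0, 0, 0],
  [0, 0, 0, 0, 0],
])

```text
time: 3.55
position: [0.6596, -0.1465, 0.3496]
ee_rot: [-3.14, 0.0, 1.358]
force: [-0.1, 0.1, 0.3]
finger_gap: 0.0
```

```bash
python3 g.py 8 -71 .21; cat > w.py <<'E'
import sys
from h import *
from scipy.spatial.transform import Rotation as R
def wrist():
    s=monitor.read_state();f=vision.grab_frame("wrist")
    T=np.eye(4);T[:3,:3]=R.from_euler("xyz",s["ee_rot"]).as_matrix();T[:3,3]=s["position"]
    M=np.linalg.inv(T@f["mount"]);f["R"]=M[:3,:3];f["t"]=M[:3,3];return f
if __name__=="__main__":
    O=np.array([.5946,-.1485]);th=np.deg2rad(78);A=np.array([[np.cos(th),np.sin(th)],[-np.sin(th),np.cos(th)]])
    f=wrist()
    for n in["pawl_handle","pawl_pivot","ratchet","top_ball"]:
        for r in place_of(n,"wrist")[:2]:
            w=px2w(f,*r["location"]);print(n,round(r["p"],2),np.round(r["location"],0),w.round(3),"press",(A@(w[:2]-O)*1e3).round(1))
    cv2.imwrite(sys.argv[1],f["frame"][:,:,::-1])
E
python3 w.py pics/w1.png
```

```text
press xy now mm 15.5 -63.2 t 3.55 gap 2.078976708719648e-05
tool dx,dy,dz,turn -0.0074 0.0078 0.1396 -0.0032
pawl_handle 0.89 [288. 176.] [ 0.674 -0.125  0.227] press [ 39.9 -72.6]
pawl_pivot 0.78 [286. 133.] [ 0.681 -0.101  0.001] press [ 64.2 -74.7]
ratchet 0.61 [266. 204.] [ 0.644 -0.155  0.191] press [  4.1 -50.1]
ratchet 0.32 [321. 249.] [ 0.699 -0.29   0.029] press [-116.9 -131.1]
top_ball 0.88 [134. 264.] [ 0.54  -0.157  0.285] press [-19.5  51.9]
top_ball 0.33 [266. 205.] [ 0.645 -0.156  0.191] press [  2.6 -50.8]
```

View pics/w1.png

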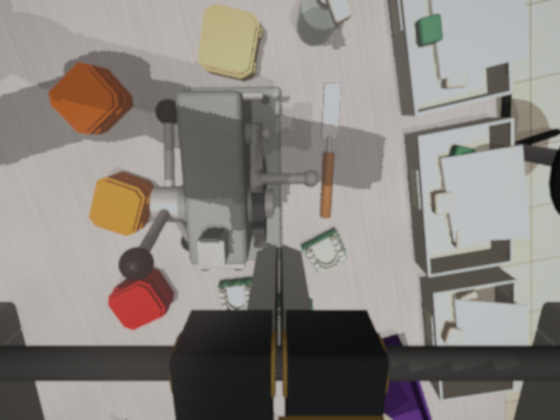

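The wrist view confirms it. The handle pin runs from (258,180) to its ball at (311,178), the star ball is at (136,263), and the fingertips are at (280,250). I'll go down in front of the pin.

Request:
carry_out([
  [0, -0.008, 0.009, 0, 0],
  [0, -0.008, 0.009, 0.04, 0],
  [0, -0.008, 0.009, 0.08, 0],
  [0, -0.008, 0.009, 0.12, 0],
  [0, -0.008, 0.009, 0.143, 0],
])

```text
time: 4.3
position: [0.6656, -0.1523, 0.2046]
ee_rot: [-3.138, -0.001, 1.363]
force: [-0.0, 0.6, -0.1]
finger_gap: 0.006
```

Request:
carry_out([
  [0, 0, 0, 0, 0],
])

```text
time: 4.4
position: [0.6648, -0.1521, 0.2041]
ee_rot: [-3.135, -0.001, 1.363]
force: [-0.6, 0.5, -0.2]
finger_gap: 0.005
```

```bash
python3 g.py 78 -72 .206
```

```text
press xy now mm 11.1 -69.4 t 4.4 gap 0.0045992440829455096
tool dx,dy,dz,turn 0.0669 0.0027 -0.0019 0.0013
```

Request:
carry_out([
  [0, 0.01, 0.002, 0, 0],
  [0, 0.02, 0.002, 0, 0],
  [0, 0.03, 0.002, 0, 0],
  [0, 0.037, 0.002, 0, 0],
  [0, 0.044, 0.002, 0, 0],
])

```text
time: 4.9
position: [0.6795, -0.1105, 0.209]
ee_rot: [3.139, -0.001, 1.362]
force: [-0.3, 0.7, 0.2]
finger_gap: 0.006
```

Request:
carry_out([
  [0, 0.006, 0, 0, 0],
  [0, 0.012, 0, 0, 0],
  [0, 0.018, 0, 0, 0],
  [0, 0.022, 0, 0, 0],
  [0, 0.024, 0, 0, 0],
])

```text
time: 5.4
position: [0.6833, -0.088, 0.2073]
ee_rot: [-3.141, -0.0, 1.361]
force: [0.4, 0.3, 0.3]
finger_gap: 0.004
```

Request:
carry_out([
  [0, 0, 0, 0, 0],
  [0, 0, 0, 0, 0],
  [0, -0.03, 0, 0, 0],
  [0, -0.05, 0, -0.04, 0],
  [0, -0.05, 0, -0.09, 0],
])

```text
time: 5.9
position: [0.6697, -0.1423, 0.2964]
ee_rot: [-3.136, 0.004, 1.354]
force: [1.7, -1.1, 0.2]
finger_gap: 0.006
```

```bash
python3 g.py -65 57 .35; python3 w.py pics/w2.png
```

```text
press xy now mm 21.7 -72.2 t 5.9 gap 0.00593142398167187
tool dx,dy,dz,turn -0.0876 -0.1286 -0.0536 -0.0072
pawl_handle 0.94 [276.  94.] [ 0.688 -0.052  0.229] press [114.2 -71.1]
pawl_handle 0.63 [ 92. 306.] [ 0.541 -0.156  0.283] press [-18.4  50.4]
pawl_pivot 0.57 [278. 145.] [ 0.675 -0.109  0.   ] press [ 55.7 -70. ]
ratchet 0.94 [253. 221.] [ 0.644 -0.15   0.19 ] press [  8.5 -48.7]
ratchet 0.67 [ 90. 304.] [ 0.541 -0.154  0.283] press [-16.9  51.6]
top_ball 0.82 [ 92. 306.] [ 0.542 -0.156  0.284] press [-18.6  50.3]
```

View pics/w2.png

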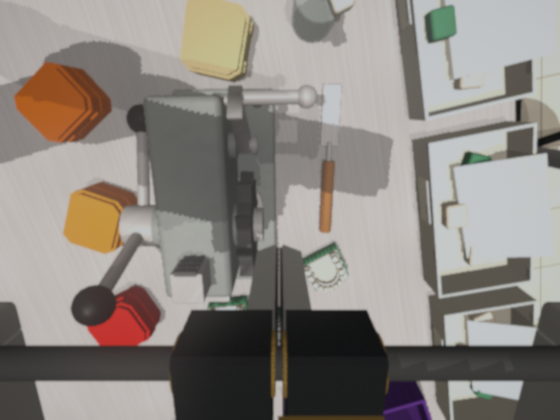

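The pawl is thrown over: its handle pin is now at the back, at about (276,95). Next is the star ball.

Request:
carry_out([
  [0, 0, 0, -0.045, -0.007],
  [0, -0.025, -0.035, -0.054, -0.007],
  [0, -0.05, -0.07, -0.054, -0.007],
  [0, -0.07, -0.1, -0.054, -0.007],
  [0, -0.087, -0.128, -0.054, -0.007],
])

```text
time: 6.65
position: [0.5269, -0.1962, 0.3499]
ee_rot: [-3.138, -0.0, 1.367]
force: [-0.2, 0.2, -0.5]
finger_gap: 0.005
```

Request:
carry_out([
  [0, 0, 0, 0, 0],
  [0, 0, 0, 0.04, 0],
  [0, 0, 0, 0.07, 0],
  [0, 0, 0, 0.096, 0],
  [0, 0, 0, 0.096, 0],
])

```text
time: 7.15
position: [0.5273, -0.1936, 0.251]
ee_rot: [-3.132, -0.001, 1.369]
force: [0.1, 0.5, 0.1]
finger_gap: 0.006
```

```bash
python3 g.py 6 57 .252
```

```text
press xy now mm -58.1 56.4 t 7.15 gap 0.005849207142869663
tool dx,dy,dz,turn 0.0641 -0.0001 -0.001 0.0077
```

Request:
carry_out([
  [0, 0.008, 0, 0, 0],
  [0, 0.016, 0, 0, 0],
  [0, 0.024, 0, 0, 0],
  [0, 0.032, 0, 0, 0],
  [0, 0.04, 0, 0, 0],
])

```text
time: 7.65
position: [0.5389, -0.159, 0.258]
ee_rot: [3.136, 0.003, 1.367]
force: [-0.9, -5.2, 3.3]
finger_gap: 0.009
```

Request:
carry_out([
  [0, 0.006, 0, 0, 0],
  [0, 0.012, 0, 0, 0],
  [0, 0.018, 0, 0, 0],
  [0, 0.018, 0, 0, 0],
])

```text
time: 8.05
position: [0.5417, -0.1377, 0.2556]
ee_rot: [3.141, -0.001, 1.369]
force: [0.7, -1.7, 0.9]
finger_gap: 0.005
```

```bash
python3 g.py 6 57 .252; cat > t.py <<'E'
from h import *
from g import O,th
A=np.array([[np.cos(th),np.sin(th)],[-np.sin(th),np.cos(th)]])
for cam in("top","scene"):
    f=vision.grab_frame(cam)
    for n in("top_ball","pawl_handle"):
        for r in place_of(n,cam)[:2]:
            w=atz(f,*r["location"],.27 if n=="top_ball" else .223);print(cam,n,round(r["p"],2),np.round(r["location"],0),"press",(A@(w[:2]-O)*1e3).round(1))
    cv2.imwrite(f"pics/{cam}_l.png",cv2.resize(f["frame"][125:245,270:430,::-1] if cam=="top" else f["frame"][140:275,150:330,::-1],(800,600),interpolation=cv2.INTER_CUBIC))
E
python3 t.py
```

```text
press xy now mm -0.4 53.9 t 8.05 gap 0.0054108686049538935
tool dx,dy,dz,turn 0.0065 -0.003 0.0036 0.008
top top_ball 0.78 [340. 215.] press [25.2 61.6]
top pawl_handle 0.74 [284. 190.] press [179.8  22.6]
top pawl_handle 0.52 [317. 160.] press [108.7 -76.9]
scene top_ball 0.8 [220. 167.] press [16.1 62.9]
```

Request:
carry_out([
  [0, 0.004, 0, 0, 0],
  [0, 0.008, 0, 0, 0],
  [0, 0.008, 0, 0, 0],
])

```text
time: 8.65
position: [0.5421, -0.1316, 0.2549]
ee_rot: [-3.14, 0.001, 1.368]
force: [-1.8, -4.1, -2.7]
finger_gap: 0.001
```

```bash
python3 g.py 6 57 .252
```

```text
press xy now mm 5.6 54.9 t 8.65 gap 0.0014213496978053698
tool dx,dy,dz,turn 0.0004 -0.0021 0.0029 0.0064
```

Request:
carry_out([
  [0, -0.03, 0, 0, 0],
  [0, -0.04, 0, -0.03, 0],
  [0, -0.04, 0, -0.08, 0],
  [0, -0.04, 0, -0.1, 0],
  [0, -0.04, 0, -0.1, 0],
])

```text
time: 9.15
position: [0.5369, -0.1703, 0.359]
ee_rot: [3.134, -0.002, 1.369]
force: [0.2, 0.3, -0.3]
finger_gap: 0.007
```

```bash
python3 t.py; python3 g.py 138 -72 .35;python3 - <<'E'
from h import *
from g import O,th
A=np.array([[np.cos(th),np.sin(th)],[-np.sin(th),np.cos(th)]])
for c,p in(("top",(358.5,217)),("scene",(205.4,169.9))):
    f=vision.grab_frame(c);print(c,(A@(atz(f,*p,.27)[:2]-O)*1e3).round(1))
E
```

```text
top top_ball 0.6 [338. 214.] press [29.5 59.8]
top pawl_handle 0.55 [317. 162.] press [108.2 -73.1]
scene top_ball 0.95 [226. 168.] press [32.5 62.6]
scene top_ball 0.15 [153. 234.] press [ -44.4 -256.2]
scene pawl_handle 0.45 [241. 210.] press [113.9 -59.5]
scene pawl_handle 0.21 [217. 252.] press [ 106.6 -233.4]
press xy now mm -33.4 54.7 t 9.45 gap 0.006891363360770057
tool dx,dy,dz,turn 0.1705 0.1279 0.0041 0.0069
top [-23.7  55.4]
scene [-19.9  38.4]
```

View pics/top_l.png

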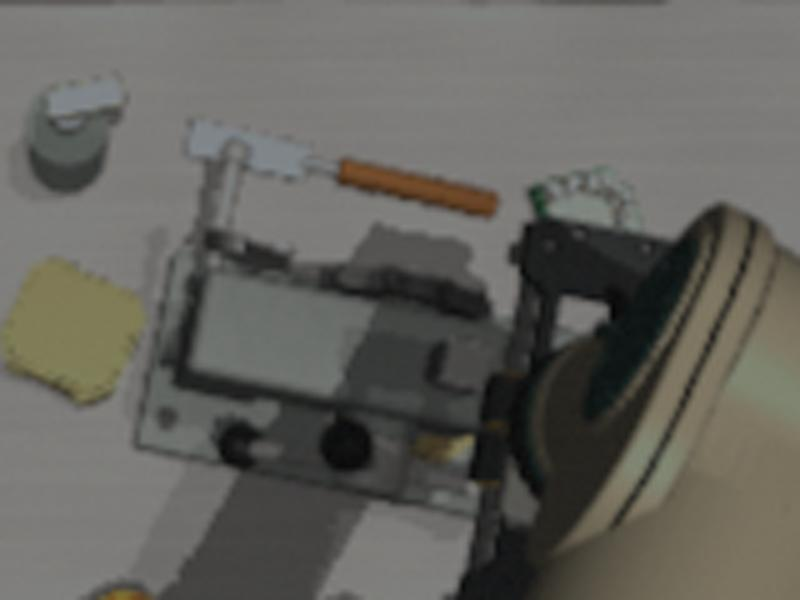

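The top view shows the ball at (347,445), about 29 mm behind the shaft, so the wheel is near 0.61. The pawl is still thrown back, with its pin end at (235,150). Next I'll tip the pawl over.

Request:
carry_out([
  [0, 0.036, 0.026, 0, 0.007],
  [0, 0.072, 0.052, 0, 0.007],
  [0, 0.108, 0.078, 0, 0.007],
  [0, 0.144, 0.104, 0, 0.007],
  [0, 0.172, 0.128, 0, 0.007],
])

```text
time: 10.05
position: [0.696, -0.0248, 0.3545]
ee_rot: [-3.14, -0.001, 1.363]
force: [0.4, 0.5, 0.1]
finger_gap: 0.002
```

Request:
carry_out([
  [0, 0, 0, 0, 0],
  [0, 0, 0, 0.04, 0],
  [0, 0, 0, 0.08, 0],
  [0, 0, 0, 0.12, 0],
  [0, 0, 0, 0.15, 0],
])

```text
time: 10.55
position: [0.6928, -0.0284, 0.2025]
ee_rot: [-3.138, 0.001, 1.36]
force: [-0.1, 0.3, -0.6]
finger_gap: 0.004
```

Request:
carry_out([
  [0, 0, 0, 0, 0],
])

```text
time: 10.65
position: [0.6908, -0.0278, 0.2004]
ee_rot: [-3.132, 0.002, 1.36]
force: [-0.1, -0.0, 0.2]
finger_gap: 0.005
```

```bash
python3 g.py 78 -72 .206
```

```text
press xy now mm 138.0 -69.0 t 10.65 gap 0.005027983994171063
tool dx,dy,dz,turn -0.06 0.0031 -0.0056 -0.0016
```

Request:
carry_out([
  [0, -0.01, 0.003, -0.005, 0],
  [0, -0.02, 0.003, -0.005, 0],
  [0, -0.028, 0.003, -0.005, 0],
  [0, -0.036, 0.003, -0.005, 0],
  [0, -0.044, 0.003, -0.005, 0],
])

```text
time: 11.15
position: [0.6893, -0.0741, 0.2126]
ee_rot: [3.138, 0.001, 1.359]
force: [0.3, 0.1, -0.3]
finger_gap: 0.002
```

Request:
carry_out([
  [0, -0.006, 0, 0, 0],
  [0, -0.012, 0, 0, 0],
  [0, -0.018, 0, 0, 0],
  [0, -0.018, 0, 0, 0],
  [0, -0.018, 0, 0, 0],
])

```text
time: 11.65
position: [0.6847, -0.0891, 0.2103]
ee_rot: [-3.141, -0.0, 1.361]
force: [-0.3, -0.2, 0.5]
finger_gap: -0.001
```

Request:
carry_out([
  [0, 0.03, 0, 0, 0],
  [0, 0.06, 0, -0.02, 0],
  [0, 0.06, 0, -0.06, 0],
  [0, 0.06, 0, -0.11, 0],
  [0, 0.06, 0, -0.15, 0],
])

```text
time: 12.15
position: [0.6976, -0.0296, 0.3631]
ee_rot: [3.14, -0.0, 1.362]
force: [0.5, -0.9, -0.2]
finger_gap: 0.004
```

```bash
python3 t.py; python3 g.py 300 100 .35; python3 w.py pics/w3.png
```

```text
top top_ball 0.79 [337. 215.] press [30.7 62.8]
top pawl_handle 0.41 [342. 168.] press [ 38.3 -70.5]
top pawl_handle 0.33 [335. 204.] press [37.6 29.7]
scene top_ball 0.66 [223. 170.] press [28.1 49.1]
scene pawl_handle 0.78 [213. 206.] press [ 34.2 -60.1]
press xy now mm 137.3 -75.1 t 12.45 gap 0.002202172177229672
tool dx,dy,dz,turn 0.1627 -0.1751 0.0088 -0.0001
pawl_pivot 0.95 [277. 245.] [ 0.665 -0.166  0.002] press [ -3.  -72.3]
pawl_pivot 0.16 [233. 137.] [0.643 0.028 0.057] press [182.8 -11. ]
ratchet 0.64 [257. 297.] [ 0.69  -0.02   0.416] press [145.8 -66.9]
top_ball 0.59 [136. 329.] [ 0.552 -0.105  0.283] press [33.7 51.2]
```

View pics/scene_l.png

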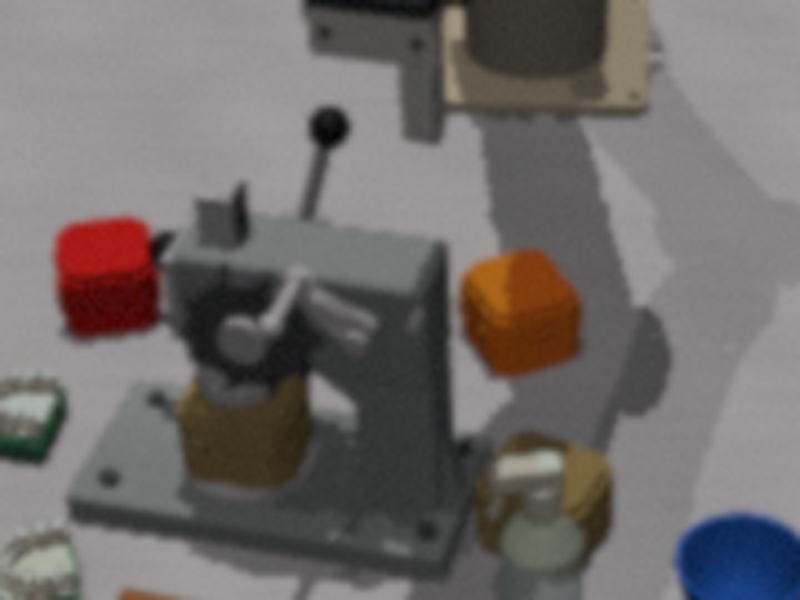

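In the scene view the pawl lies over on the wheel again, with its pin at (285,300). To check that it is fully home I'll return to the first wrist viewpoint and measure the pin there.

```bash
python3 g.py 15.5 -63.2 .3496
```

```text
press xy now mm 136.8 -75.5 t 12.7 gap 0.006625300266715378
tool dx,dy,dz,turn -0.1214 -0.0122 0.0097 -0.0006
```

Request:
carry_out([
  [0, -0.04, -0.003, 0, 0],
  [0, -0.08, -0.006, 0.005, 0],
  [0, -0.122, -0.012, 0.01, 0],
  [0, -0.122, -0.012, 0.01, 0],
  [0, -0.122, -0.012, 0.01, 0],
])

```text
time: 13.2
position: [0.6595, -0.1485, 0.3502]
ee_rot: [-3.141, -0.0, 1.358]
force: [0.2, -0.1, -0.3]
finger_gap: 0.002
```

```bash
python3 g.py 15.5 -63.2 .3496; python3 w.py pics/w4.png; cat > c.py <<'E'
from w import *
from g import O,th
A=np.array([[np.cos(th),np.sin(th)],[-np.sin(th),np.cos(th)]])
f=wrist();K=f["mtx"];Z=f["range_z"];v,u=np.mgrid[:420,:560]
P=np.stack([(u-K[0,2])/K[0,0]*Z,(v-K[1,2])/K[1,1]*Z,Z],-1);W=(P-f["t"])@f["R"]
Q=(W[...,:2]-O)@A.T*1e3;z=W[...,2]*1e3
m=(Q[...,0]>0)&(Q[...,0]<130)&(Q[...,1]<-62)&(Q[...,1]>-82)&(z>190)&(z<260)
print("pin",m.sum(),Q[m].mean(0).round(1),"z med/max",np.median(z[m]).round(1),z[m].max().round(1))
E
python3 c.py
python3 -c "
import cv2,numpy as np
a=cv2.imread('pics/w1.png')[60:310,100:360];b=cv2.imread('pics/w4.png')[60:310,100:360]
cv2.imwrite('pics/cmp.png',cv2.resize(np.hstack([a,b]),(800,385)))"
```

```text
press xy now mm 13.5 -63.5 t 13.2 gap 0.0019315159286384842
tool dx,dy,dz,turn 0.002 -0.0003 0.0006 -0.0033
pawl_handle 0.82 [288. 173.] [ 0.674 -0.124  0.227] press [ 40.7 -72.5]
pawl_pivot 0.71 [287. 130.] [ 0.684 -0.099  0.   ] press [ 66.9 -77. ]
ratchet 0.79 [263. 200.] [ 0.645 -0.148  0.213] press [ 11.4 -48.7]
top_ball 0.81 [126. 203.] [ 0.55  -0.109  0.285] press [29. 52.]
pin 241 [ 37.5 -71.7] z med/max 227.8 230.2
```

View pics/cmp.png

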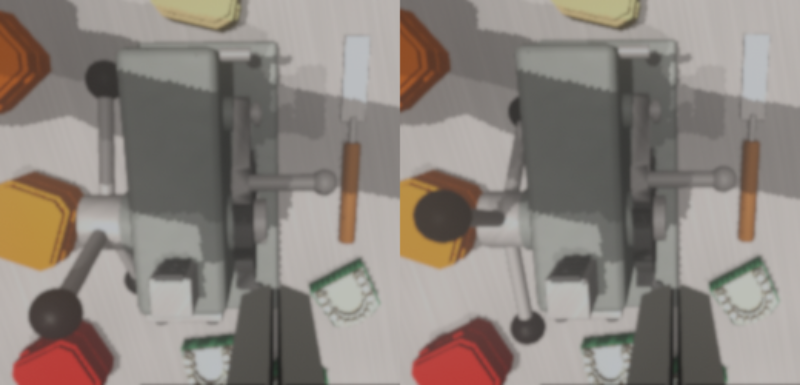

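The two views, before and after, show the pin back where it started, at x 37.5 mm with its top at 228 mm, so the pawl is fully down. The ball has moved about 53 mm back, and the neighbouring things haven't moved. The arm is clear, so I'm handing in.

```bash
python3 -c "
from cell import manip;print(manip.job_done())"
```

```text
the job is handed in; nothing more can be done
None
```

The press is eased off by one notch and the pawl is locked again, and I have handed the job in. With shut fingers I threw the pawl over, pushed the star's top ball back, then tipped the pawl forward so it fell home. It took about 13.4 of the 51 s.

My last checks, with the arm clear of everything:
- **Pawl:** the handle pin is at x 37.5 mm with its top at 228 mm. Its fully-down position is 37–38 mm and 228 mm.
- **Wheel:** the top ball is about 29 mm behind the shaft, which puts the wheel near 0.61 of the 0.628 target. It must lie between 0.45 and 0.73.
- **Surroundings:** the casts, spatula and spare flask within the wrist view look unmoved. The flask still stood under the ram in the last scene picture. I saw nothing disturbed around the bottle and bowl but did not measure them.

None of these last checks failed. During the push the two fixed cameras disagreed on the ball by up to 9 mm. I went by the finger position and the top camera, which agreed to within about 4 mm.

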